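# Arm the guarded heat switch of the loaded bay

## Task

The two-bay block heater has one guarded heat switch per bay; start the bay whose block holds the tube with yellow liquid. Push the red guard of that bay up, keep it up with the outside of the fingers while you push the toggle beneath it away from you to its on side, then draw back so that the guard drops shut by itself. Press gently, do not pinch or lift anything, and leave the other bay's guard and switch, the tubes and the things round the heater where they are.

Things in the scene. Friction and masses are not known exactly. Their poses are not given: they have to be found in the camera images.
- heater: white two-bay dry block heater, 182 (x) x 208 (y) x 88 mm, fixed. Origin: centre of its underside; x points from its front (robot side) to its back, y to its left, z up. Its front part, x -91 to +21 mm, is a flat control deck 45 mm high; behind it stand two aluminium blocks with wells, left bay at y +52, right bay at y -52 mm. Each bay's guard and toggle stand on the deck in front of its block, at the same y
- guard_left (a joint): red see-through guard over the left bay's toggle: hood 66 mm wide (60 inside) with roof, cheeks and short front apron, smooth and slippery. 0 = shut, grows as its front swings up and back, stop at 1.25 rad. Hinge along heater y at heater x -21, z +49 mm. Shut, it spans x -70 to -18 mm and reaches 46 mm above the deck; under the apron 27 mm stay open. A light spring closes it from any angle (under 1.5 N at the lip)
- guard_right (a joint): the same guard of the right bay. The two guards' neighbouring cheeks are 38 mm apart
- toggle_left (a joint): white paddle toggle under the left guard, 16 mm wide, 7.5 mm thick, 28 mm long above its pivot at heater x -41, z +47 mm, turning about heater y. 0 = off, leaning 0.5 rad to the front; 1.0 = on, leaning 0.5 rad to the back. Past the middle it falls over by itself; needs under 1 N at the tip
- toggle_right (a joint): the same toggle of the right bay
- lip_left (a point): centre of the rounded lip (10 mm thick) along the top front edge of the left guard, 57 mm from the hinge; shut, at heater x -65, z +86 mm. Pushed toward heater +x by the front of an upright finger whose tip is 12 to 22 mm above the deck, it slides up that finger and the guard opens; the tip then comes to the toggle beneath
- lip_right (a point): the same point of the right guard
- toggle_tip_left (a point): centre of the round tip of the left toggle; off, at heater x -53, z +69 mm. A guard-lifting finger, front face upright, meets the toggle with the guard about 0.3 rad up; the toggle goes over when the face gets to about heater x -45 to -41 mm, and is pressed on its on-stop from about x -36 mm
- toggle_tip_right (a point): the same point of the right toggle
- filled_tube_mid (a point): half-way up the glass test tube two thirds full of yellow liquid, 19 x 172 mm, standing loose in the middle well of the left or the right block (46 mm deep)
- empty_tube_mid (a point): half-way up the empty glass test tube of the same size, standing loose in the middle well of the other block
- dropper: bystander: small dropper bottle with an amber body and white top, 22 x 52 mm, loose, standing to the left of the heater; origin at its foot
- spare_stopper: bystander: black rubber stopper, 26 x 26 mm, loose, to the left of the heater; origin at its foot
- weight: bystander: steel calibration weight with a knob, 19 x 26 mm, loose, to the right of the heater; origin at its foot
- syringe_1: bystander: syringe without needle, 124 mm long, lying loose to the right of the heater; origin at its middle

How it is judged:
On the way, in this order (a step that is already met when the one before it is completed fails the run):
1. the guard of the bay with the yellow tube is pushed up (over 0.22 rad) while its toggle is still off (((y of filled_tube_mid in the frame of heater above 0 m and value of joint guard_left above 0.22 rad and value of joint toggle_left below 0.5 rad) or (y of filled_tube_mid in the frame of heater below 0 m and value of joint guard_right above 0.22 rad and value of joint toggle_right below 0.5 rad))).
2. its toggle is pushed over to on while the guard is up (((y of filled_tube_mid in the frame of heater above 0 m and value of joint guard_left above 0.22 rad and value of joint toggle_left above 0.85 rad) or (y of filled_tube_mid in the frame of heater below 0 m and value of joint guard_right above 0.22 rad and value of joint toggle_right above 0.85 rad))).
At the end, for the whole second after the job is handed in: The toggle of the bay that holds the yellow tube is on (over 0.85 rad), the other toggle is off (under 0.12 rad), and both guards are shut (under 0.05 rad) (((y of filled_tube_mid in the frame of heater above 0 m and value of joint toggle_left above 0.85 rad and value of joint toggle_right below 0.12 rad) or (y of filled_tube_mid in the frame of heater below 0 m and value of joint toggle_right above 0.85 rad and value of joint toggle_left below 0.12 rad)) and value of joint each of guard_left, guard_right below 0.05 rad); the robot touches nothing.
It fails at once if the other bay's guard is lifted (over 0.2 rad) or its toggle is moved (over 0.35 rad) ((y of filled_tube_mid in the frame of heater above 0 m and (value of joint guard_right above 0.2 rad or value of joint toggle_right above 0.35 rad)) or (y of filled_tube_mid in the frame of heater below 0 m and (value of joint guard_left above 0.2 rad or value of joint toggle_left above 0.35 rad))).
It fails at once if a tube is lifted, knocked or pulled (moved over 15 mm) (distance of any of filled_tube_mid, empty_tube_mid from where it was at the start of the episode above 0.015 m).
It fails at once if a bystander is moved over 15 mm (distance of any of dropper, spare_stopper, weight, syringe_1 from where it was at the start of the episode above 0.015 m).
It fails at once if a guard or toggle is pinched or forced (over 30 N from the fingers) (contact force between the fingers and guard_left above 30 N or contact force between the fingers and guard_right above 30 N or contact force between the fingers and toggle_left above 30 N or contact force between the fingers and toggle_right above 30 N).
It also fails if it takes over 32 s, if anything falls off the work surface, if the arm or the gripper's body presses on something with over 40 N, if the wrist force passes 120 N, or if a joint passes its speed limit or range.

## Robot

A 6-joint arm with a two-finger parallel gripper is mounted at the origin on a cart in front of the work surface, level with it; the furniture and walls round the work are solid. World frame = base frame: x ahead of the robot, y to its left, z up, the work surface at z = 0. Lengths are in m, angles in rad, forces in N, time in s.
With the tool pointing down it reaches from about 0.325 to 0.925 m from the base axis. Payload 3.1 kg.
Tool frame: the origin (TCP) lies midway between the tips of the shut fingers; the grasp point (between the pads) lies 19 mm behind it (env.pinch_z is the z of the grasp point in the tool frame, in m); z points along the fingers, y is the line along which they close (so a half turn about z gives the same grasp; the last joint's range is limited). The gripper opens to 85 mm and grips with 20 to 120 N. Pads are 22 mm wide; open, the fingers measure 114 mm over their backs; the gripper's body (76 mm by 85 mm) begins 54 mm behind the grasp point. The pads swing forward as they close: fully open they stand 13 mm farther back than shut.
Start: joints at [-1.332, 0.217, 1.613, -0, 1.311, -0.112], TCP at [0.215, -0.587, 0.231] pointing down, gripper open.
Joint ranges: [-2.75, 2.75], [-0.78, 2.1], [0.31, 2.55], [-1.13, 4.27], [0.13, 2.63], [-2.58, 2.58]. Speed limits (rad/s): [2.79, 2.79, 3.14, 3.14, 3.14, 3.14].

## Interface

Orientations are given as a unit quaternion [w, x, y, z].
In Python, from rig import env gives the robot as it stands.
- The arm moves only by the shell command python3 -m jog 'ROWS' [OPENING] [FORCE]. ROWS is JSON, a list that holds one entry, the list of rows, each a list of 4 numbers: the shift along the tool's x, y, z in cm, then the turn about the tool's z in rad. A call has 1 to 12 rows; each row is the pose to reach, as a shift and turn from the pose commanded when the call began, along the tool's axes at that moment; what a row does not reach only later rows make up. A row lasts 1/12 s, in which the tool goes at most 41.7 mm and 7.16 degrees, less where a joint would pass 70% of its speed; a pose out of reach is approached as far as the arm can. A call with a gripper value outside its range is refused whole. OPENING is the gripper's target within -1 to 1 (fully open at 1, half-way at 0, shut at -1), set as the call begins (- or left out, the last holds). The fingers move at their own pace and stop on an object; FORCE is the grip in N (left out, the last holds). Time passes only in rows, so rows that repeat a pose let the fingers close. It gives the time, the measured TCP pose, the force, the opening and the grip force at its end, in the units of the state.
- env.get_state(): the state, without advancing time (a new reading comes with each control period).
- env.capture(name): name is "scene" or "top" or "wrist"; returns a dict with "frame" (420x560x3 uint8, red, green, blue), "fovy" (degrees; the focal length in pixels is half the picture's height over the tangent of half this angle, whatever the lens; pixels are square), "cx", "cy" (the principal point, pixels), "cam_to_world" (4x4, takes a point from camera to world coordinates). Camera axes: x right, y up, looking along -z (the intrinsics and any distortion apply to the point x, -y, -z); pixel columns grow to the right and rows downward; lengths in m; the calibration is good to about 2 mm. A picture is of the moment at which its call begins. There is no depth.
- env.sign_off(): hands the job in; it is judged then, once.
The state is a dict: "t": time; "joint_positions": joint angles; "joint_vel": joint speeds; "joint_efforts": joint torques, N m; "eef_pos": TCP position; "orientation": TCP orientation; "contact_force": force on the tool from outside, world axes, zero at the start; "torque": the same for the moment, N m; "grip_width": finger opening in m; "gripper_force": force on a finger pad.
Only numpy, scipy, OpenCV 4.12 (cv2) and the standard library are available. Lean on these libraries where they do the work, as an engineer would, in place of code of your own. Each camera call takes 0.05 s, during which the arm holds its last target. There are 200 camera calls.

## Working session

There is one attempt and no reset: what is moved stays moved. The work goes in short steps, Python scripts to look and compute and a shell command to move; the robot and the scene stay as the last step left them, time stands still between calls to the robot, and variables do not carry over. Pictures are saved under pics/ and viewed, at most 10 in all, crops included, and the job is handed in when it is done.

```bash
mkdir -p pics; ls; python3 - <<'E'
from rig import env
import cv2,json
import numpy as np
for n in("scene","top"):
    c=env.capture(n); cv2.imwrite(f"pics/{n}0.png",cv2.resize(c["frame"][:,:,::-1],(800,600),interpolation=cv2.INTER_CUBIC))
    print(n,[ (k,np.round(v,4).tolist()) for k,v in c.items() if k!="frame"])
s=env.get_state();print(s["t"],s["eef_pos"],s["orientation"],s["grip_width"],env.pinch_z)
E
```

```text
pics
scene [('fovy', 45.4352), ('cx', 279.9734), ('cy', 211.3472), ('cam_to_world', [[-0.5104, 0.334, -0.7924, -0.1567], [-0.8598, -0.2174, 0.4621, 0.4352], [-0.0179, 0.9171, 0.3982, 0.4475], [0.0, 0.0, 0.0, 1.0]])]
top [('fovy', 45.5094), ('cx', 279.8258), ('cy', 204.4689), ('cam_to_world', [[-0.0019, 0.9944, -0.1061, 0.431], [-1.0, -0.0024, -0.0051, 0.003], [-0.0053, 0.1061, 0.9943, 1.0863], [0.0, 0.0, 0.0, 1.0]])]
0.1 [ 0.21460347 -0.58620998  0.2300918 ] [-1.09195460e-03  9.84658918e-01  1.74486724e-01 -7.16904317e-05] 0.08552831616041992 -0.0187
```

View pics/scene0.png

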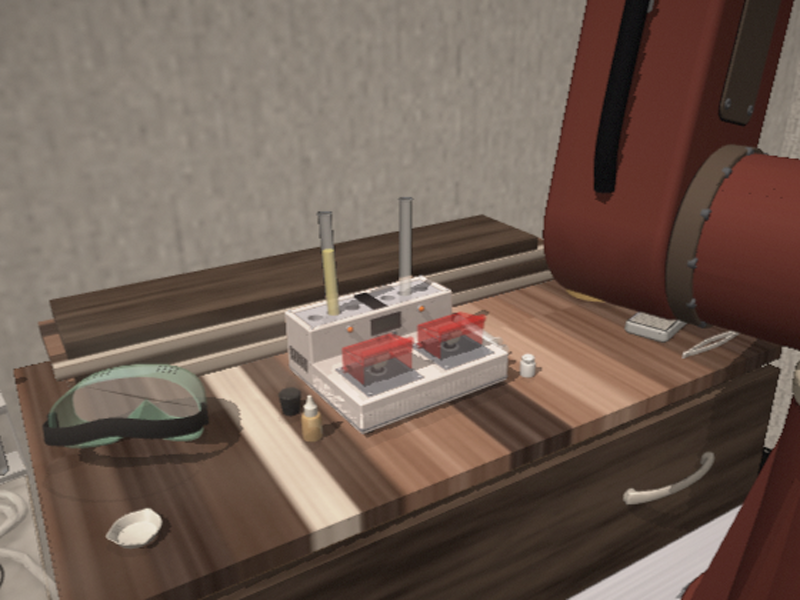

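View pics/top0.png

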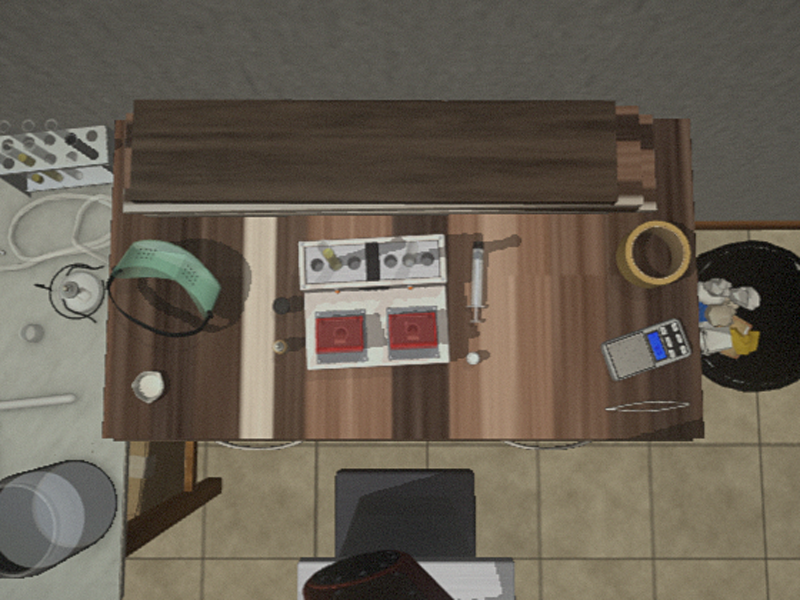

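The yellow tube is in the left bay (image left in both views, about (330,280) in the scene view and (330,258) in the top view). The dropper is at (280,347) and the stopper at (282,305) in the top view. I'll enlarge the heater to get its pose.

```bash
python3 - <<'E'
from rig import env
import cv2
f=env.capture("top")["frame"][:,:,::-1]
cv2.imwrite("pics/crop.png",cv2.resize(f[155:265,200:325],None,fx=5.4,fy=5.4,interpolation=cv2.INTER_CUBIC))
E
```

```text
(no output)
```

View pics/crop.png

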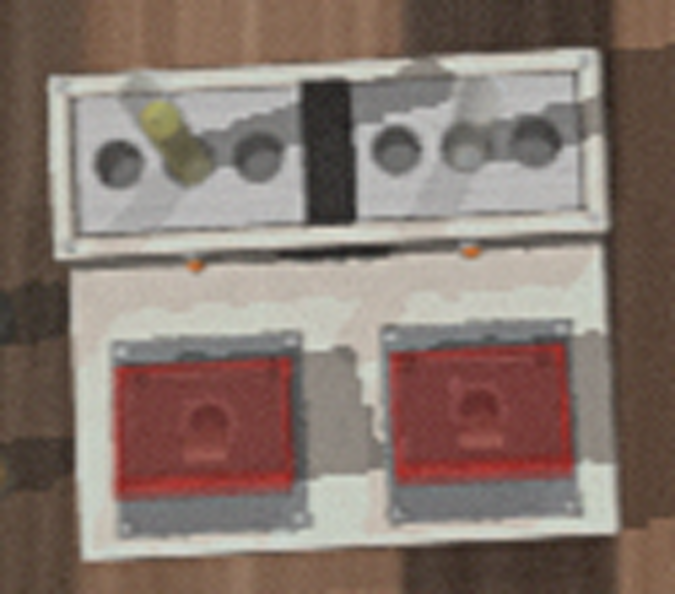

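Deck front corners are at crop (83,560) and (619,533). The upper rim corners are (48,77), (598,48), (57,258) and (607,231), and the guard lip ends are (117,497)/(295,488) and (396,482)/(575,472). Next I'll fit the heater pose to these.

```bash
python3 - <<'E'
from rig import env
import numpy as np
from scipy.optimize import least_squares
from scipy.spatial.transform import Rotation as R
c=env.capture("top");f=210/np.tan(np.radians(c["fovy"]/2));W=np.linalg.inv(c["cam_to_world"])
P=np.array([[-91,104,45],[-91,-104,45],[91,104,88],[91,-104,88],[21,104,88],[21,-104,88],[-70,85,88],[-70,19,88],[-70,-19,88],[-70,-85,88]])/1000
U=np.array([[83,560],[619,533],[48,77],[598,48],[57,258],[607,231],[117,497],[295,488],[396,482],[575,472]])
U=(U+.5)/5.4-.5+[200,155]
def w(p,Q):
    a=p[2];M=np.array([[np.cos(a),-np.sin(a)],[np.sin(a),np.cos(a)]]);return np.c_[Q[:,:2]@M.T+p[:2],Q[:,2]]
def res(p):
    q=w(p,P)@W[:3,:3].T+W[:3,3]
    return (np.c_[c["cx"]+f*q[:,0]/-q[:,2],c["cy"]-f*q[:,1]/-q[:,2]]-U).ravel()
r=least_squares(res,[.5,0,0],loss="soft_l1");print(r.x,np.round(r.fun.reshape(-1,2),1).tolist())
print("lip",w(r.x,np.array([[-.065,.052,.086],[-.15,.052,.06],[-.053,.052,.069]])))
s=env.get_state();T=R.from_quat(s["orientation"],scalar_first=True).as_matrix();print(np.round(T,3),s["eef_pos"],s["t"])
E
```

```text
[0.52649452 0.044309   0.05090544] [[-0.4, 0.0], [0.7, -0.3], [-0.3, -0.9], [0.6, -1.0], [-0.6, -0.1], [1.0, -0.5], [-0.5, 0.6], [-0.3, 0.5], [0.1, 0.6], [0.1, 0.7]]
lip [[0.45893278 0.09293421 0.086     ]
 [0.37404289 0.08860912 0.06      ]
 [0.47091723 0.09354481 0.069     ]]
[[ 0.939  0.344 -0.   ]
 [ 0.344 -0.939  0.001]
 [ 0.    -0.002 -1.   ]] [ 0.21468035 -0.58643672  0.23044534] 0.2
```

```bash
cat > w.py <<'E'
from rig import env
import numpy as np
from scipy.spatial.transform import Rotation as R
H=np.array([.5265,.0443]);a=.0509
M=np.array([[np.cos(a),-np.sin(a)],[np.sin(a),np.cos(a)]])
def go(tx,ty,tz):
    s=env.get_state();T=R.from_quat(s["orientation"],scalar_first=True).as_matrix();p=s["eef_pos"]
    print("t",s["t"],"heater mm",np.round(M.T@(p[:2]-H)*1e3,1),"z",round(p[2],4),"F",np.round(s["contact_force"],1),"grip",round(s["grip_width"],4))
    d=np.r_[H+M@np.array([tx,ty]),tz]-p
    print("rows cm",np.round(T.T@d*100,2),"turn",round(np.arctan2(T[1,0],T[0,0])-a,4))
E
python3 -m jog '[[[4,-3,0,0],[7,-7,0,0],[10,-11,0,0],[13,-15,0,0],[16,-19,0,0],[19,-23,0,0],[22,-27,0,0],[25,-31,0,0],[28,-35,0,0],[31,-39,0,0],[34,-43,0,0],[36,-47,0,0]]]' -1 20
python3 -c "
from w import *
go(-.111,.052,.230)
c=env.capture('wrist')['cam_to_world'];s=env.get_state();print(np.round(c[:3,3]-s['eef_pos'],3))"
```

```text
t: 1.2
eef_pos: [0.3698, -0.1114, 0.2315]
orientation: [0.0, 0.985, 0.174, 0.001]
contact_force: [0.9, 0.7, -0.7]
grip_width: 0.0004
gripper_force: 0.0
t 1.2 heater mm [-164.4 -147.5] z 0.2315 F [ 0.9  0.7 -0.7] grip 0.0004
rows cm [ 10.99 -17.49   0.15] turn 0.2992
[0.062 0.016 0.142]
```

The wrist camera sits 64 mm ahead of the TCP, on the side toward the tubes. I'll half-turn the tool so it faces the robot instead.

```bash

python3 -m jog '[[[0,0,0,-0.12],[0,0,0,-0.24],[0,0,0,-0.36],[0,0,0,-0.48],[0,0,0,-0.6],[0,0,0,-0.72],[0,0,0,-0.84],[0,0,0,-0.96],[0,0,0,-1.08],[0,0,0,-1.2],[0,0,0,-1.32],[0,0,0,-1.42]]]' >/dev/null
python3 -m jog '[[[0,0,0,-0.12],[0,0,0,-0.24],[0,0,0,-0.36],[0,0,0,-0.48],[0,0,0,-0.6],[0,0,0,-0.72],[0,0,0,-0.84],[0,0,0,-0.96],[0,0,0,-1.08],[0,0,0,-1.2],[0,0,0,-1.32],[0,0,0,-1.42]]]' >/dev/null
python3 -m jog '[[[0,0,0,0],[0,0,0,0]]]' >/dev/null
python3 -c "
from w import *
go(-.114,.052,.230)"
```

```text
t 3.4167 heater mm [-164.9 -149.5] z 0.2312 F [ 0.5 -0.5 -0.7] grip 0.0
rows cm [-5.   20.17  0.12] turn -3.146
```

```bash

python3 -m jog '[[[-1,3,0,0],[-2,7,0,0],[-3,11,0,0],[-4,15,0,0],[-5,18.5,0,0],[-5,20.2,0,0],[-5,20.2,3,0],[-5,20.2,7,0],[-5,20.2,11,0],[-5,20.2,14,0],[-5,20.2,14,0],[-5,20.2,14,0]]]' >/dev/null
python3 - <<'E'
from w import *
import cv2
go(-.114,.052,.062)
for n in("scene","top"):
    f=env.capture(n)["frame"][:,:,::-1]
    f=f[170:310,190:370] if n=="scene" else f[130:270,180:360]
    cv2.imwrite(f"pics/{n}1.png",cv2.resize(f,None,fx=4.2,fy=4.2,interpolation=cv2.INTER_CUBIC))
E
```

```text
t 4.4167 heater mm [-116.2   52.5] z 0.0899 F [ 0.6 -0.1  0.5] grip -0.0001
rows cm [-0.23 -0.05  2.79] turn -3.1447
```

View pics/scene1.png

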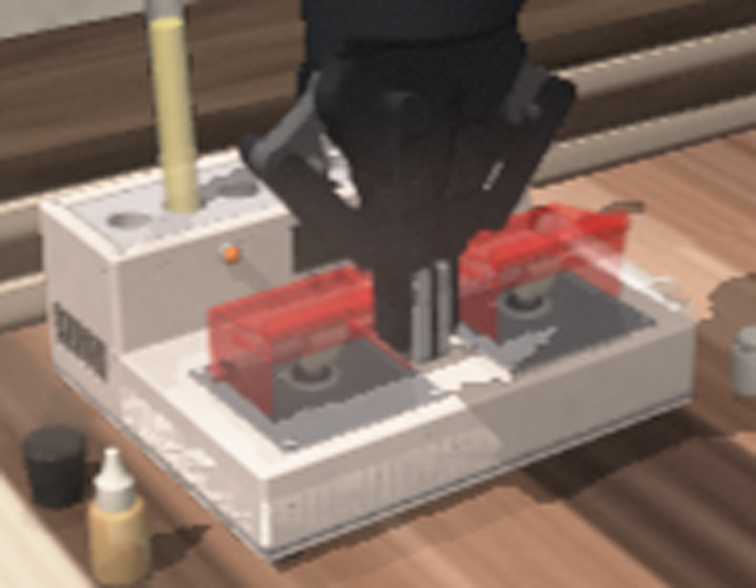

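View pics/top1.png

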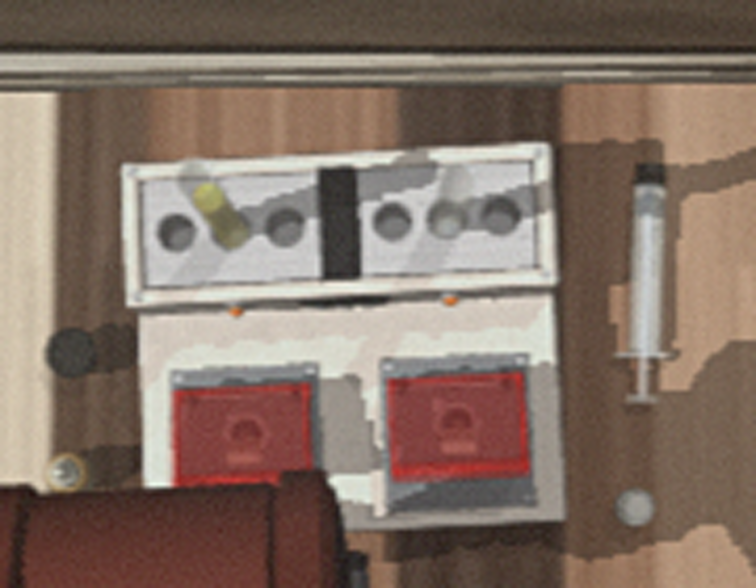

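Guard and finger line up: the shut fingers are in front of the left guard and clear of everything. Next I go down and forward to just before the lip.

```bash

python3 -m jog '[[[0,0,1.4,0],[0,0,2.8,0],[0,0,2.8,0],[-1,0,2.8,0],[-2,0,2.8,0],[-3,0,2.8,0],[-3,0,2.8,0],[-3,0,2.8,0]]]' >/dev/null
python3 -c "
from w import *
go(-.054,.052,.062)"
```

```text
t 5.1833 heater mm [-82.5  52.5] z 0.0643 F [ 0.6 -0.5 -0.9] grip 0.0001
rows cm [-2.85 -0.04  0.24] turn -3.1435
```

```bash

python3 -m jog '[[[-0.3,0,0.2,0],[-0.6,0,0.2,0],[-0.9,0,0.2,0],[-1.2,0,0.2,0],[-1.5,0,0.2,0],[-1.8,0,0.2,0],[-2,0,0.2,0],[-2,0,0.2,0],[-2,0,0.2,0]]]' >/dev/null
python3 - <<'E'
from w import *
import cv2
go(-.052,.052,.062)
f=env.capture("scene")["frame"][:,:,::-1][170:310,190:370]
cv2.imwrite("pics/s2.png",cv2.resize(f,None,fx=4.2,fy=4.2,interpolation=cv2.INTER_CUBIC))
E
```

```text
t 5.9333 heater mm [-64.1  52.5] z 0.0613 F [-0.6  0.1 -0.2] grip 0.0001
rows cm [-1.21 -0.05 -0.07] turn -3.1433
```

View pics/s2.png

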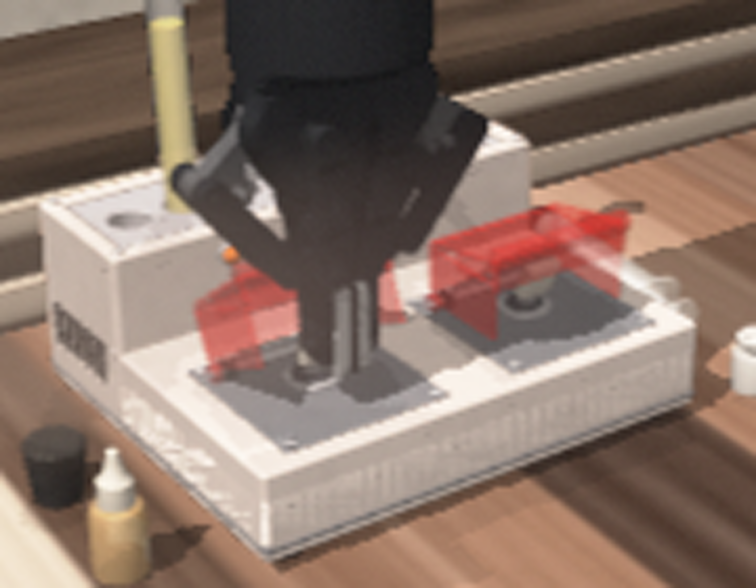

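The left guard is up about 0.3 rad, with the fingers just in front of the toggle at about (310,370). I'll push on slowly.

```bash

python3 -m jog '[[[-0.2,0,0,0],[-0.4,0,0,0],[-0.6,0,0,0],[-0.8,0,0,0],[-1,0,0,0],[-1.2,0,0,0],[-1.4,0,0,0],[-1.5,0,0,0],[-1.5,0,0,0],[-1.5,0,0,0]]]' >/dev/null
python3 - <<'E'
from w import *
import cv2
go(-.047,.052,.062)
f=env.capture("scene")["frame"][:,:,::-1][170:310,190:370]
cv2.imwrite("pics/s3.png",cv2.resize(f,None,fx=4.2,fy=4.2,interpolation=cv2.INTER_CUBIC))
E
```

```text
t 6.8167 heater mm [-49.3  52.4] z 0.0612 F [-0.2 -0.1 -0.3] grip -0.0001
rows cm [-0.23 -0.04 -0.08] turn -3.1432
```

View pics/s3.png

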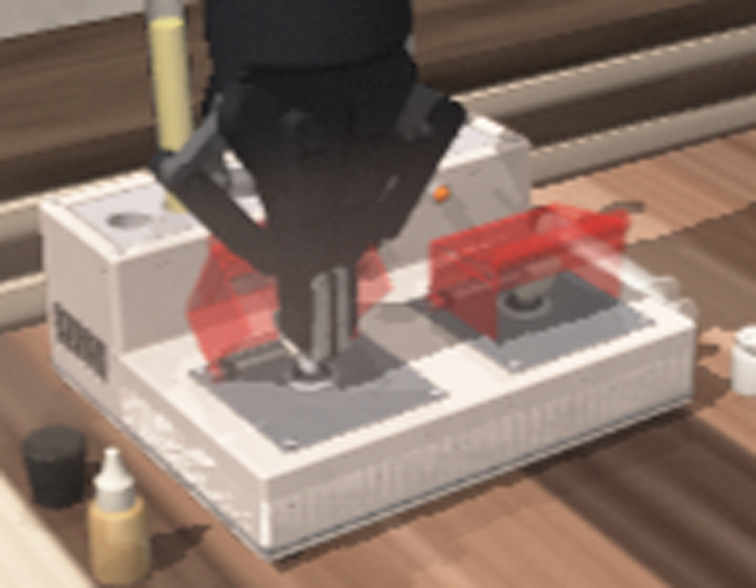

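The guard is well up, and the toggle stem at (295,340) now leans back behind the fingers. One small nudge for margin, then I'll draw back.

```bash

python3 -m jog '[[[-0.1,0,0,0],[-0.15,0,0,0],[-0.15,0,0,0],[-0.15,0,0,0]]]'
python3 -m jog '[[[0.4,0,0,0],[0.8,0,0,0],[1.2,0,0,0],[1.6,0,0,0],[2,0,0,0],[2.4,0,0,0],[2.8,0,0,0],[3.4,0,0,0],[4.4,0,0,0],[5.6,0,0,0],[7,0,0,0],[8.5,0,0,0]]]' 
python3 -m jog '[[[0,0,-2,0],[1,0,-5,0],[2,0,-8,0],[2,0,-8,0],[2,0,-8,0],[2,0,-8,0]]]' >/dev/null
python3 - <<'E'
from w import *
import cv2
go(-.047,.052,.062)
f=env.capture("scene")["frame"][:,:,::-1][170:310,190:370]
cv2.imwrite("pics/s4.png",cv2.resize(f,None,fx=4.2,fy=4.2,interpolation=cv2.INTER_CUBIC))
f=env.capture("top")["frame"][:,:,::-1][155:265,200:325]
cv2.imwrite("pics/t4.png",cv2.resize(f,None,fx=5.4,fy=5.4,interpolation=cv2.INTER_CUBIC))
E
```

```text
t: 7.2
eef_pos: [0.4761, 0.0943, 0.0613]
orientation: [0.0, -0.025, 1.0, 0.0]
contact_force: [-0.4, 0.6, -0.2]
grip_width: -0.0001
gripper_force: 0.2
t: 8.2
eef_pos: [0.3903, 0.09, 0.0613]
orientation: [0.0, -0.025, 1.0, 0.0]
contact_force: [-0.3, 0.7, -0.4]
grip_width: 0.0004
gripper_force: 0.0
t 8.7 heater mm [-153.4   52.6] z 0.141 F [ 0.6 -0.6 -1.1] grip 0.0
rows cm [-10.63  -0.05   7.9 ] turn -3.1433
```

View pics/s4.png

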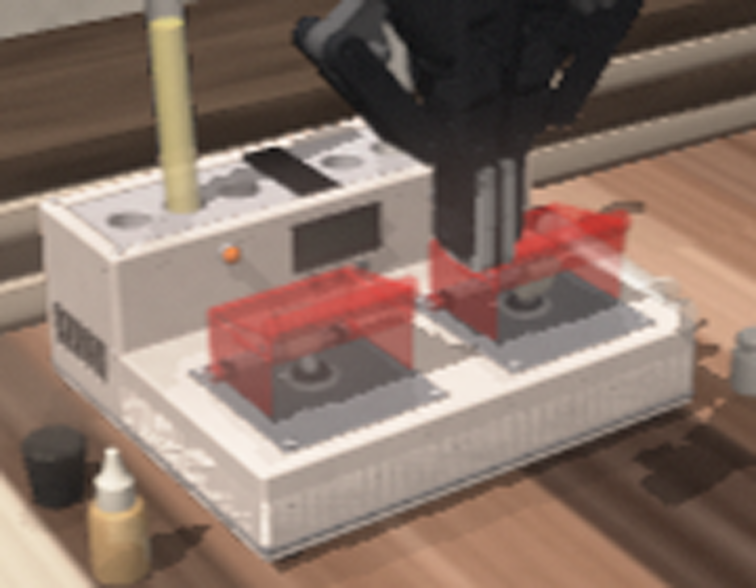

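View pics/t4.png

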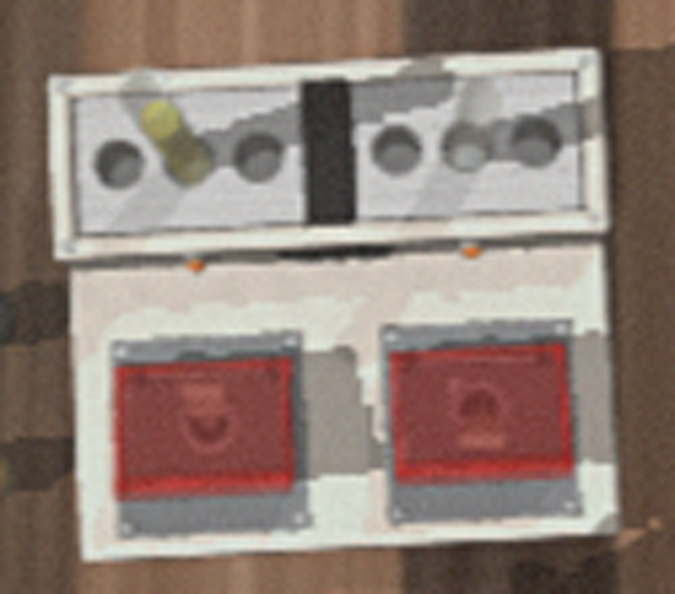

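The left toggle's paddle now lies to the back (205,395), while the right one is still to the front (480,440). Both guards are shut and the robot is clear.

```bash
python3 -c "
from rig import env
print(env.sign_off())"
```

```text
the job is handed in; nothing more can be done
None
```

The left bay, which holds the yellow tube, is switched on: in the last pictures its toggle is over to the back, both guards are shut, the right bay and the other things look undisturbed, and the job is handed in; no verdict was shown.

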